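# Bleed the air-duster tank

## Task

Let the air out of the blue-banded duster tank: first back its little knurled brass lock nut all the way off (counter-clockwise), letting no air out meanwhile, then press the freed valve tip right down and keep it down for two seconds, and let it spring back up. Be gentle: the valve core is only pressed in, and more than about 12 newtons of push or pull along the valve shifts it, which must not happen. Leave the orange-banded spare tank, the solder spool, the tape and the mug alone.

Things in the scene. Friction and masses are not known exactly. Their poses are not given: they have to be found in the camera images.
- tank: Aluminium duster tank with blue band and blue ring round its top, bolted down: rubber foot 96 mm wide, body 72 mm wide, domed top at 100 mm. Origin: centre of its underside; z runs up the valve's axis. On top, bottom to top: dark boss (22 mm wide, to 108 mm), steel stem (9 mm wide, ends in a flat shoulder), brass lock nut, red pin (5 mm wide), brass valve tip (8 mm wide, 8 mm tall, flat top).
- valve_foot (a point): Centre of the boss's top face, on the valve's axis, 108 mm above the bench. The stem comes out here; it is set by hand, so its shoulder stands 12 to 26 mm above this point, different each time and not measured: look or feel for it. While the pin is up, the top of the valve tip is always 25 mm above the shoulder.
- lock_nut (a joint): Turn of the knurled lock nut (14 mm wide, 9 mm tall), rad: 0 = down on the shoulder, grows counter-clockwise seen from above, end stop 4.2 = fully off; starts at 0 to 0.8. It climbs the pin 1.5 mm per rad and takes 0.05 N m. If kept from rising it pushes the pin down instead. Underside: shoulder + 1.5 mm x turn. The pin can go down only as far as the nut has climbed.
- valve_pin (a joint): How far the valve tip, with pin and nut, is pressed down, m: 0 = up (shut), 0.0035 = fully down. A spring returns it: 2.1 N to start, 4.2 N fully down. Air escapes beyond 0.0022.
- valve_core (a joint): How far the press-fitted valve core (the stem with all it carries) has been forced down into the tank (above 0) or pulled up out of it (below 0), m. It starts at 0 and stays there unless the valve, its nut or its tip is pushed or pulled along the axis with more than 14 N: then it slips, and the valve is spoilt.
- spare_tank: The spare tank, with orange band and orange ring round its top, bolted down, same size and shape as the other (stem standing 14 mm out of its boss). Origin: centre of its underside.
- spool: Loose solder spool standing on end, blue flanges 48 mm across, 42 mm tall. Origin: centre of its underside.
- tape: Loose roll of white tape lying flat, 56 mm across, 24 mm tall, hole 28 mm. Origin: centre of its underside.
- mug: Loose white mug, 80 mm across, 85 mm tall, handle towards its +y. Origin: centre of its underside.
There are look-alikes about, which are no part of the job. What is shaped like the tank but green or purple is not meant.

How it is judged:
On the way, in this order (a step that is already met when the one before it is completed fails the run):
1. the lock nut is backed off to its end (value of joint lock_nut above 3.9 rad), for 0.1 s.
2. the freed valve tip is pressed down at least 2.8 mm for 1.5 s (value of joint valve_pin above 0.0028 m), for 1.5 s.
At the end, for the whole second after the job is handed in: The blue-banded tank's lock nut is fully backed off (beyond 3.9 of 4.2 rad) and its valve tip has sprung back up (less than 0.8 mm down) (value of joint lock_nut above 3.9 rad and value of joint valve_pin below 0.0008 m); the robot touches nothing.
It fails at once if air let out (tip more than 2.2 mm down) before the nut was backed off to its end (value of joint valve_pin above 0.0022 m and value of joint lock_nut below 3.9 rad).
It fails at once if the valve core forced more than 1 mm out of place, down or up (it slips at 14 N) (value of joint valve_core above 0.001 m or value of joint valve_core below -0.001 m).
It fails at once if the spare tank touched (contact force between spare_tank and the arm above 0.5 N).
It fails at once if the spool, the tape or the mug moved by more than 15 mm (distance of any of spool, tape, mug from where it was at the start of the episode above 0.015 m).
It also fails if it takes over 69 s, if anything falls off the work surface, if the arm or the gripper's body presses on something with over 40 N, if the wrist force passes 120 N, or if a joint passes its speed limit or range.

## Robot

A 6-joint arm with a two-finger parallel gripper is mounted at the origin on the work surface. World frame = base frame: x ahead of the robot, y to its left, z up, the work surface at z = 0. Lengths are in m, angles in rad, forces in N, time in s.
With the tool pointing down it reaches from about 0.35 to 0.85 m from the base axis. Payload 8.1 kg.
Tool frame: the origin (TCP) lies midway between the tips of the shut fingers; the grasp point (between the pads) lies 19 mm behind it; z points along the fingers, y is the line along which they close (so a half turn about z gives the same grasp; the last joint's range is limited). The gripper opens to 85 mm and grips with 20 to 120 N. Pads are 22 mm wide; open, the fingers measure 114 mm over their backs; the gripper's body (76 mm by 85 mm) begins 54 mm behind the grasp point. The pads swing forward as they close: fully open they stand 13 mm farther back than shut.
Start: joints at [-1.247, 0.13, 1.488, -0, 1.523, -0.085], TCP at [0.239, -0.551, 0.231] pointing down, gripper open.
Joint ranges: [-2.96, 2.96], [-0.89, 2.26], [0.02, 2.5], [-1.34, 4.48], [0, 2.73], [-2.66, 2.66]. Speed limits (rad/s): [2.39, 2.39, 2.79, 3.14, 3.14, 3.14].

## Interface

Orientations are given as a unit quaternion [w, x, y, z].
In Python, from workcell import ctrl, imaging gives the robot as it stands.
- The arm moves only by the tool carry_out, never from a script. Its argument "increments" is one flat list of numbers, 7 for each row, row after row: the turn, a rotation vector about the tool's x, y, z in degrees, then the shift along the tool's x, y, z in mm, then the opening, from 0 (shut) to 1 (fully open). A call has 1 to 5 rows; each row shifts and turns the commanded pose from where the row before left it, along the tool's axes as they then stand; what a row does not reach is not made up. A row lasts 1/8 s, in which the tool goes at most 62.5 mm and 10.7 degrees, less where a joint would pass 70% of its speed; a pose out of reach is approached as far as the arm can. A call is refused whole if a number of a shift passes 62.5 or a number of a turn 10.7, either way. A call with a gripper value outside its range is refused whole. The fingers move at their own pace and stop on an object; "squeeze" is the grip in N (left out, the last holds). Time passes only in rows, so rows that do not move let the fingers close. It gives the time, the measured TCP pose, the force, the opening and the grip force at its end, in the units of the state.
- ctrl.state(): the state, without advancing time (a new reading comes with each control period).
- imaging.capture(name): name is "side" or "top"; returns a dict with "pixels" (420x560x3 uint8, blue, green, red), "fx", "fy", "cx", "cy" (pixels), "pose" (4x4, takes a point from camera to world coordinates). Camera axes: x right, y down, z forward; pixel columns grow to the right and rows downward; lengths in m; the calibration is good to about 2 mm. A picture is of the moment at which its call begins. There is no depth.
- ctrl.close_job(): hands the job in; it is judged then, once.
The state is a dict: "time_s": time; "joint_positions": joint angles; "dq": joint speeds; "tau": joint torques, N m; "eef_pos": TCP position; "ee_rot": TCP orientation; "force": force on the tool from outside, world axes, zero at the start; "ft_torque": the same for the moment, N m; "gripper_width": opening from 0.0 (shut) to 1.0 (fully open); "grasp_force": force on a finger pad.
Only numpy, scipy, OpenCV 4.12 (cv2) and the standard library are available. Lean on these libraries where they do the work, as an engineer would, in place of code of your own. Each camera call takes 0.05 s, during which the arm holds its last target. There are 200 camera calls.

## Working session

There is one attempt and no reset: what is moved stays moved. The work goes in short steps, Python scripts to look and compute and a tool call to move; the robot and the scene stay as the last step left them, time stands still between calls to the robot, and variables do not carry over. Pictures are saved under pics/ and viewed, at most 10 in all, crops included, and the job is handed in when it is done.

Besides the shell and the picture viewer there is one more tool, called after "Emit:" as name(argument=value, ...), one argument or row to a line, values as JSON. carry_out: Moves the arm, as the interface text tells. Its arguments: {"type":"object","properties":{"increments":{"type":"array"},"squeeze":{"type":"number"}},"required":["increments"]}

```bash
mkdir -p pics; python3 - <<'E'
from workcell import ctrl, imaging
import cv2,numpy as np
for n in("side","top"):
    c=imaging.capture(n);cv2.imwrite(f"pics/{n}0.png",c["pixels"]);print(n,c["fx"],c["fy"],c["cx"],c["cy"],np.round(c["pose"],4).tolist())
print(ctrl.state())
E
```

```text
side 382.8522148214164 382.8522148214164 276.201395978741 207.98035762144139 [[-0.9975, -0.0299, 0.0634, 0.4918], [-0.0674, 0.6586, -0.7495, 0.7142], [-0.0194, -0.7519, -0.659, 0.661], [0.0, 0.0, 0.0, 1.0]]
top 433.62270566505543 433.62270566505543 275.1748920730696 210.57107461454999 [[0.0154, -0.9845, 0.175, 0.3698], [-0.9996, -0.0112, 0.0249, 0.0803], [-0.0226, -0.1753, -0.9843, 0.997], [0.0, 0.0, 0.0, 1.0]]
{'time_s': 0.1, 'joint_positions': array([-1.24740438e+00,  1.31081577e-01,  1.48915060e+00, -9.93025659e-06,
        1.52300980e+00, -8.54161534e-02]), 'dq': array([ 0.00064487, -0.0009625 , -0.00354014,  0.00101992,  0.00162082,
        0.00177929]), 'tau': array([ 1.55126403e-03, -5.70954788e+01, -5.01940763e+01,  3.34246874e-05,
        8.15014530e-03, -5.71671990e-05]), 'eef_pos': array([ 0.23836219, -0.55008919,  0.23036262]), 'ee_rot': array([-8.18241400e-04,  9.79181745e-01,  2.02983819e-01, -1.02817500e-04]), 'force': array([-0.47743802, -0.68139146,  0.85517256]), 'ft_torque': array([0.01292025, 0.01745738, 0.00067164]), 'grasp_force': 0.0, 'gripper_width': 0.9955352880679403}
```

View pics/side0.png

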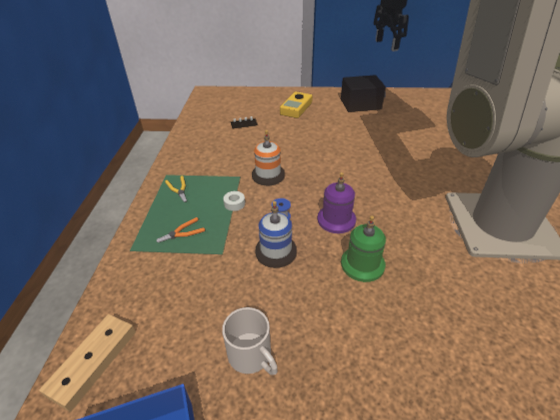

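View pics/top0.png

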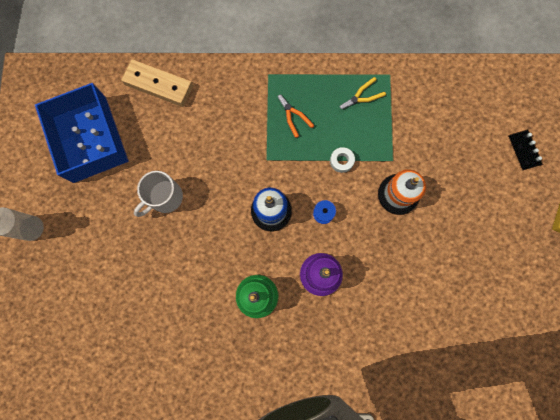

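The blue tank is at about (276,240) in the side view and (270,205) in the top view. The spool is next to it at side (283,207) and top (325,211). I'll enlarge both views around the valve.

```bash
python3 - <<'E'
import cv2,numpy as np
s=cv2.imread("pics/side0.png")[195:270,240:315];t=cv2.imread("pics/top0.png")[175:240,235:310]
f=lambda i,k:cv2.resize(i,None,fx=k,fy=k,interpolation=cv2.INTER_CUBIC)
a=cv2.resize(s[0:40,10:60],(400,320),interpolation=cv2.INTER_CUBIC)  # x250-300,y195-235, 8x
b=cv2.resize(t[5:60,10:60],(400,440),interpolation=cv2.INTER_CUBIC) # x245-295,y180-235, 8x
o=np.zeros((440,800,3),np.uint8);o[:320,:400]=a;o[:,400:]=b;cv2.imwrite("pics/crop0.png",o)
E
```

```text
(no output)
```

View pics/crop0.png

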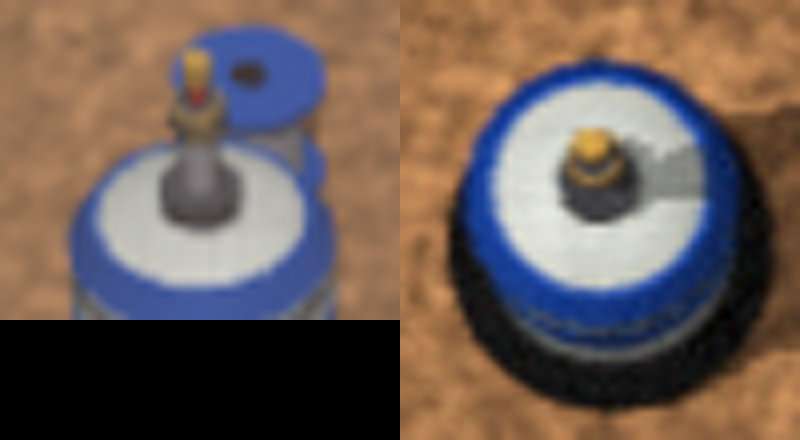

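In the crop, the tip top is at about side (274.3,201.4) and top (268.7,197.1). The nut is just below it, and its bottom is at about side row 211.5.

```bash
cat >h.py <<'E'
import numpy as np
from scipy.optimize import least_squares
CAM={"side":(382.852,276.2014,207.9804,np.array([[-0.9975,-0.0299,0.0634,0.4918],[-0.0674,0.6586,-0.7495,0.7142],[-0.0194,-0.7519,-0.659,0.661],[0,0,0,1]])),
"top":(433.6227,275.1749,210.5711,np.array([[0.0154,-0.9845,0.175,0.3698],[-0.9996,-0.0112,0.0249,0.0803],[-0.0226,-0.1753,-0.9843,0.997],[0,0,0,1]]))}
def proj(n,p):
    f,cx,cy,T=CAM[n];q=T[:3,:3].T@(np.asarray(p)-T[:3,3]);return np.array([cx+f*q[0]/q[2],cy+f*q[1]/q[2]])
def onz(n,uv,z):
    f,cx,cy,T=CAM[n];d=T[:3,:3]@[(uv[0]-cx)/f,(uv[1]-cy)/f,1];return T[:3,3]+d*(z-T[2,3])/d[2]
def tri(a,b):
    r=least_squares(lambda p:np.r_[proj("side",p)-a,proj("top",p)-b],[.5,.05,.15]);return r.x,r.fun
E
python3 - <<'E'
from h import *
p,r=tri([274.3,201.4],[268.7,197.1]);print("tip",p,r)
print("foot z~.005",onz("top",[245+212/8-.4,180+250/8-.4],.005))
# dome ring: outer blue ring in top: cols 462..742, 
for z in [.12,.125,.13,.135,.14,.145,.15,.155,.16]:
    print(z,((proj("side",[p[0],p[1],z])-[249.56,194.56])*8).round(),((proj("top",[p[0],p[1],z])-[244.56,179.56])*8+[400,0]).round())
for z in [.108]: print("boss",[((proj("side",p[:2].tolist()+[z])-[249.56,194.56])*8).round(),((proj("top",p[:2].tolist()+[z])-[244.56,179.56])*8+[400,0]).round()])
print("spool",onz("top",[325,211],.042),"mug",onz("top",[157,188],.085),"spare",onz("top",[412,182],.14),"tape",onz("top",[343,159],.024),"purple",onz("top",[326,272],.14),"green",onz("top",[253,297],.14))
E
```

```text
tip [0.54659443 0.1150642  0.15219598] [-0.23919547 -0.05753172 -0.0218593   0.23691904]
foot z~.005 [0.54540275 0.11485809 0.005     ]
0.12 [199. 147.] [598. 168.]
0.125 [198. 133.] [597. 164.]
0.13 [198. 119.] [596. 160.]
0.135 [198. 105.] [595. 156.]
0.14 [197.  90.] [595. 152.]
0.145 [197.  75.] [594. 148.]
0.15 [196.  61.] [593. 144.]
0.155 [196.  46.] [593. 140.]
0.16 [195.  31.] [592. 136.]
boss [array([200., 181.]), array([599., 177.])]
spool [ 0.53988409 -0.00674625  0.042     ] mug [0.57878348 0.36067493 0.085     ] spare [ 0.58383759 -0.17313641  0.14      ] tape [ 0.66612762 -0.05062963  0.024     ] purple [0.4014247  0.00080704 0.14      ] green [0.35126718 0.14241123 0.14      ]
```

The tip top is at about z = 0.152, so the shoulder is at about 0.127, which is within range. The foot centre agrees with the axis at (0.5465, 0.115). I'll move above it.

Emit:
carry_out(
  increments=[0, 0, 0, 36, -32.5, -2, 0.6, 0, 0, 0, 36, -32.5, -2, 0.6, 0, 0, 0, 36, -32.5, -2, 0.6, 0, 0, 0, 36, -32.5, -2, 0.6, 0, 0, 0, 36, -32.5, -2, 0.6],
  squeeze=20,
)

```text
time_s: 0.72
eef_pos: [0.3394, -0.3283, 0.2409]
ee_rot: [-0.0, 0.979, 0.203, -0.0]
force: [0.6, -0.1, -0.0]
gripper_width: 0.597
grasp_force: 0.0
```

Emit:
carry_out(
  increments=[0, 0, 0, 36, -32.5, 0, 0.6, 0, 0, 0, 36, -32.5, 0, 0.6, 0, 0, 0, 36, -32.5, 0, 0.6, 0, 0, 0, 36, -32.5, 0, 0.6, 0, 0, 0, 36, -32.5, 0, 0.6],
)

```text
time_s: 1.35
eef_pos: [0.4399, -0.1076, 0.241]
ee_rot: [-0.0, 0.979, 0.203, -0.0]
force: [0.9, -0.2, -0.6]
gripper_width: 0.602
grasp_force: 0.0
```

Emit:
carry_out(
  increments=[0, 0, 0, 36, -32.5, 0, 0.6, 0, 0, 0, 36, -32.5, 0, 0.6, 0, 0, 0, 36, -32.5, 0, 0.6, 0, 0, 0, 36, -32.5, 0, 0.6, 0, 0, 0, 0, 0, 0, 0.6],
)

```text
time_s: 1.98
eef_pos: [0.5204, 0.0702, 0.2405]
ee_rot: [-0.0, 0.979, 0.205, -0.001]
force: [-0.7, 0.5, -0.3]
gripper_width: 0.604
grasp_force: 0.0
```

```bash
python3 -c "
from workcell import ctrl;print(ctrl.state())"
```

```text
{'time_s': 1.975, 'joint_positions': array([ 3.58623988e-02, -7.57574339e-02,  1.68140223e+00,  7.44453331e-04,
        1.53716307e+00,  1.19389848e+00]), 'dq': array([-0.05547295, -0.02934732,  0.02996141, -0.02411608,  0.01460157,
       -0.04178341]), 'tau': array([  1.76230665, -45.71010232, -51.04593873,   0.51152235,
        -0.2763428 ,   0.74489007]), 'eef_pos': array([0.52035766, 0.07017382, 0.24049787]), 'ee_rot': array([-4.69719644e-04,  9.78781468e-01,  2.04905664e-01, -5.35667772e-04]), 'force': array([-0.65283625,  0.50350899, -0.27160124]), 'ft_torque': array([0.00200891, 0.02552392, 0.01018496]), 'grasp_force': 0.0, 'gripper_width': 0.6036056186680768}
```

Emit:
carry_out(
  increments=[0, 0, 0, 21, -15.3, 12, 0.6, 0, 0, 0, 20.8, -15.4, 12, 0.6, 0, 0, 10, 0, 0, 6, 0.5, 0, 0, 10, 0, 0, 6, 0.5, 0, 0, 10, 0, 0, 4, 0.5],
)

```text
time_s: 2.6
eef_pos: [0.5457, 0.1112, 0.2004]
ee_rot: [0.0, 0.998, -0.06, -0.001]
force: [0.1, 0.1, -0.1]
gripper_width: 0.501
grasp_force: 0.0
```

Emit:
carry_out(
  increments=[0, 0, 10, 0, 0, 0, 0.5, 0, 0, 10, 0, 0, 0, 0.5, 0, 0, 10, 0, 0, 0, 0.5, 0, 0, 6, 0, 0, 0, 0.5, 0, 0, 0, 0, 0, 0, 0.5],
)

```text
time_s: 3.22
eef_pos: [0.546, 0.1113, 0.201]
ee_rot: [0.0, 0.932, -0.363, -0.0]
force: [-0.9, 0.1, -0.3]
gripper_width: 0.502
grasp_force: 0.0
```

```bash
cat > st.py <<'E'
from workcell import ctrl
import numpy as np
s=ctrl.state();R=None
for k in("time_s","joint_positions","eef_pos","ee_rot","force","ft_torque","grasp_force","gripper_width"):print(k,np.round(s[k],4))
from scipy.spatial.transform import Rotation as Ro
q=s["ee_rot"];R=Ro.from_quat([q[1],q[2],q[3],q[0]]).as_matrix()
print("to axis, tool mm",np.round(1000*R.T@(np.array([.5462,.115,.12])-s["eef_pos"]),2),R.round(3).tolist())
E
python3 st.py
python3 - <<'E'
from workcell import imaging
import cv2,numpy as np
a=imaging.capture("side")["pixels"][150:250,230:330];b=imaging.capture("top")["pixels"][150:250,220:320]
cv2.imwrite("pics/c1.png",np.hstack([cv2.resize(i,(400,400),interpolation=cv2.INTER_CUBIC) for i in(a,b)]))
E
```

```text
time_s 3.225
joint_positions [ 1.0920e-01  3.1500e-02  1.6479e+00 -3.0000e-04  1.4629e+00  2.4231e+00]
eef_pos [0.546  0.1113 0.201 ]
ee_rot [ 3.000e-04  9.318e-01 -3.631e-01 -2.000e-04]
force [-0.9118  0.1242 -0.2868]
ft_torque [ 0.0577 -0.038  -0.0649]
grasp_force 0.0
gripper_width 0.5024
to axis, tool mm [-2.32 -2.95 81.02] [[0.736, -0.677, -0.001], [-0.677, -0.736, -0.0], [-0.0, 0.001, -1.0]]
```

View pics/c1.png

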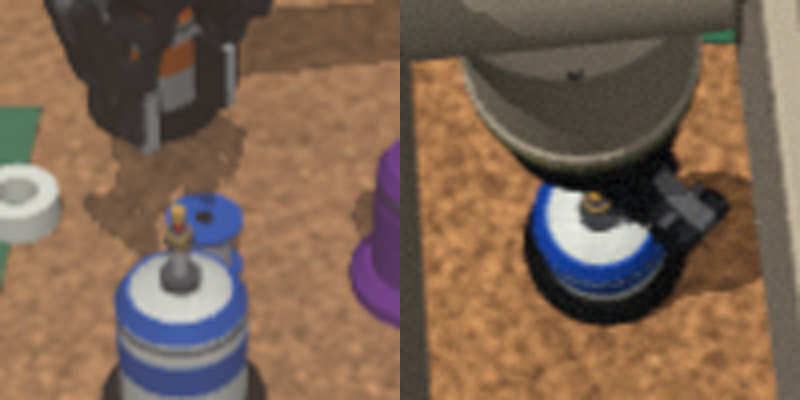

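The side view shows the open fingers well above the valve and the tip clear at (180,210). I'll centre, descend around the nut and stop short of the boss.

Emit:
carry_out(
  increments=[0, 0, 0, -2.3, -2.9, 20, 0.5, 0, 0, 0, 0, 0, 20, 0.5, 0, 0, 0, 0, 0, 20, 0.5, 0, 0, 0, 0, 0, 16, 0.5, 0, 0, 0, 0, 0, 10, 0.5],
)

```text
time_s: 3.95
eef_pos: [0.5459, 0.1157, 0.1136]
ee_rot: [0.0, 0.932, -0.363, -0.001]
force: [0.9, -0.9, 0.1]
gripper_width: 0.498
grasp_force: 0.0
```

```bash
python3 st.py
python3 - <<'E'
from workcell import imaging
import cv2,numpy as np
a=imaging.capture("side")["pixels"][185:235,245:305];b=imaging.capture("top")["pixels"][165:235,235:305]
cv2.imwrite("pics/c2.png",np.hstack([cv2.resize(a,(480,400),interpolation=cv2.INTER_CUBIC),cv2.resize(b,(320,400))]))
E
```

```text
time_s 3.95
joint_positions [0.117  0.1066 1.7338 0.     1.303  2.4308]
eef_pos [0.5459 0.1157 0.1136]
ee_rot [ 4.000e-04  9.318e-01 -3.630e-01 -8.000e-04]
force [ 0.9218 -0.9378  0.1385]
ft_torque [0.0447 0.0172 0.0369]
grasp_force 0.0
gripper_width 0.4982
to axis, tool mm [ 0.72  0.31 -6.44] [[0.736, -0.676, -0.002], [-0.676, -0.736, -0.0], [-0.001, 0.001, -1.0]]
```

View pics/c2.png

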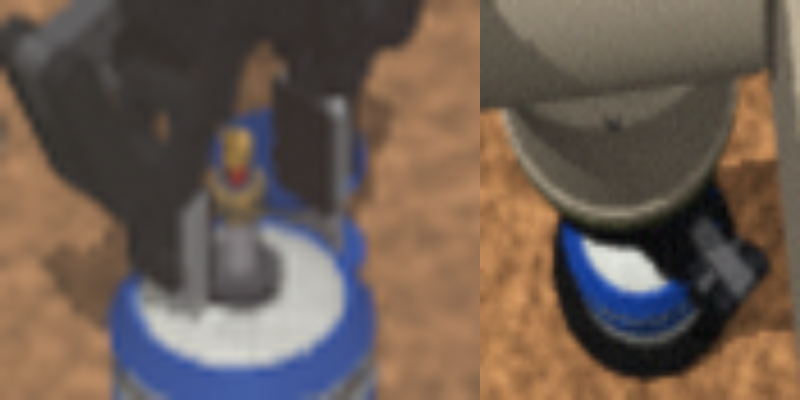

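The valve, with the nut at about (236,195), stands centred between the two pads, whose strips reach below the nut. I'll close on it gently.

Emit:
carry_out(
  increments=[0, 0, 0, 0, 0, 0, 0.3, 0, 0, 0, 0, 0, 0, 0.2, 0, 0, 0, 0, 0, 0, 0.1, 0, 0, 0, 0, 0, 0, 0.1, 0, 0, 0, 0, 0, 0, 0.1],
  squeeze=20,
)

```text
time_s: 4.68
eef_pos: [0.5472, 0.1158, 0.1159]
ee_rot: [-0.0, 0.932, -0.363, 0.001]
force: [2.1, 0.5, 2.4]
gripper_width: 0.152
grasp_force: 19.5
```

```bash
python3 st.py
```

```text
time_s 4.675
joint_positions [0.1169 0.1045 1.7315 0.     1.3041 2.4309]
eef_pos [0.5472 0.1158 0.1159]
ee_rot [-4.000e-04  9.317e-01 -3.631e-01  7.000e-04]
force [2.0508 0.5028 2.3565]
ft_torque [ 0.0784 -0.3394  0.0295]
grasp_force 19.5066
gripper_width 0.1519
to axis, tool mm [-0.15  1.26 -4.11] [[0.736, -0.677, 0.001], [-0.677, -0.736, 0.0], [0.001, -0.001, -1.0]]
```

Emit:
carry_out(
  increments=[0, 0, -5, 0, 0, -0.12, 0.1, 0, 0, -5, 0, 0, -0.12, 0.1, 0, 0, -5, 0, 0, -0.12, 0.1, 0, 0, -5, 0, 0, -0.12, 0.1, 0, 0, 0, 0, 0, 0, 0.1],
)

```text
time_s: 5.3
eef_pos: [0.5471, 0.1158, 0.1162]
ee_rot: [-0.0, 0.981, -0.196, 0.001]
force: [2.6, -0.2, 0.9]
gripper_width: 0.148
grasp_force: 19.5
```

```bash
python3 st.py
```

```text
time_s 5.3
joint_positions [0.1169 0.1042 1.7313 0.     1.3048 2.0823]
eef_pos [0.5471 0.1158 0.1162]
ee_rot [-2.000e-04  9.806e-01 -1.960e-01  6.000e-04]
force [ 2.5603 -0.1733  0.8738]
ft_torque [ 0.0217 -0.4868 -0.035 ]
grasp_force 19.5101
gripper_width 0.1483
to axis, tool mm [-0.51  1.11 -3.81] [[0.923, -0.384, 0.001], [-0.384, -0.923, 0.0], [0.001, -0.001, -1.0]]
```

Emit:
carry_out(
  increments=[0, 0, -8, 0, 0, -0.19, 0.1, 0, 0, -8, 0, 0, -0.19, 0.1, 0, 0, -8, 0, 0, -0.19, 0.1, 0, 0, -8, 0, 0, -0.19, 0.1, 0, 0, -8, 0, 0, -0.19, 0.1],
)

```text
time_s: 5.92
eef_pos: [0.5471, 0.1159, 0.1171]
ee_rot: [-0.0, 0.988, 0.152, 0.001]
force: [3.1, 0.7, 2.7]
gripper_width: 0.148
grasp_force: 19.5
```

```bash
python3 st.py
```

```text
time_s 5.925
joint_positions [1.1690e-01 1.0330e-01 1.7304e+00 1.0000e-04 1.3066e+00 1.3815e+00]
eef_pos [0.5471 0.1159 0.1171]
ee_rot [-0.000e+00  9.883e-01  1.525e-01  7.000e-04]
force [3.1479 0.7056 2.7317]
ft_torque [ 0.0776 -0.4975 -0.1157]
grasp_force 19.5206
gripper_width 0.1484
to axis, tool mm [-1.13  0.54 -2.88] [[0.953, 0.301, 0.001], [0.301, -0.953, 0.0], [0.001, 0.0, -1.0]]
```

Emit:
carry_out(
  increments=[0, 0, -8, 0, 0, -0.21, 0.1, 0, 0, -8, 0, 0, -0.21, 0.1, 0, 0, -8, 0, 0, -0.21, 0.1, 0, 0, -8, 0, 0, -0.21, 0.1, 0, 0, -8, 0, 0, -0.21, 0.1],
)

```text
time_s: 6.55
eef_pos: [0.5471, 0.1159, 0.1182]
ee_rot: [0.0, 0.877, 0.481, 0.001]
force: [2.9, 0.7, 2.6]
gripper_width: 0.147
grasp_force: 19.5
```

Emit:
carry_out(
  increments=[0, 0, -8, 0, 0, -0.21, 0.1, 0, 0, -8, 0, 0, -0.21, 0.1, 0, 0, -8, 0, 0, -0.21, 0.1, 0, 0, -8, 0, 0, -0.21, 0.1, 0, 0, -8, 0, 0, -0.21, 0.1],
)

```text
time_s: 7.18
eef_pos: [0.5471, 0.1159, 0.1192]
ee_rot: [0.0, 0.659, 0.752, 0.0]
force: [2.7, 0.4, 2.0]
gripper_width: 0.151
grasp_force: 19.6
```

```bash
python3 st.py
python3 - <<'E'
from workcell import imaging
import cv2,numpy as np
a=imaging.capture("side")["pixels"][185:235,245:305]
cv2.imwrite("pics/c3.png",cv2.resize(a,(480,400),interpolation=cv2.INTER_CUBIC))
E
```

```text
time_s 7.175
joint_positions [ 1.1700e-01  1.0110e-01  1.7288e+00  1.0000e-04  1.3105e+00 -1.4700e-02]
eef_pos [0.5471 0.1159 0.1192]
ee_rot [4.000e-04 6.591e-01 7.521e-01 5.000e-04]
force [2.6632 0.3597 1.9842]
ft_torque [ 0.0766 -0.477  -0.0642]
grasp_force 19.5511
gripper_width 0.1509
to axis, tool mm [-0.73 -0.99 -0.8 ] [[-0.131, 0.991, 0.001], [0.991, 0.131, 0.0], [0.0, 0.001, -1.0]]
```

View pics/c3.png

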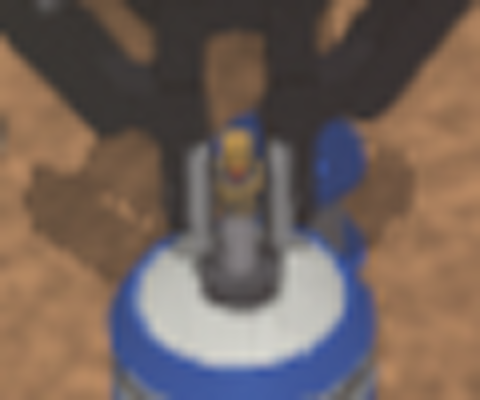

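The nut is held between the pads at about (238,190), and the red gap above it is shrinking, so it is climbing with the gripper. I'll carry on.

Emit:
carry_out(
  increments=[0, 0, -8, 0, 0, -0.21, 0.1, 0, 0, -8, 0, 0, -0.21, 0.1, 0, 0, -8, 0, 0, -0.21, 0.1, 0, 0, -8, 0, 0, -0.21, 0.1, 0, 0, -8, 0, 0, -0.21, 0.1],
)

```text
time_s: 7.85
eef_pos: [0.547, 0.1158, 0.1202]
ee_rot: [0.0, 0.363, 0.932, 0.0]
force: [2.9, 1.3, 1.8]
gripper_width: 0.15
grasp_force: 19.6
```

Emit:
carry_out(
  increments=[0, 0, -8, 0, 0, -0.21, 0.1, 0, 0, 0, 0, 0, 0, 0.1],
)

```text
time_s: 8.1
eef_pos: [0.547, 0.1158, 0.1204]
ee_rot: [0.0, 0.299, 0.954, 0.0]
force: [4.3, 0.5, 2.6]
gripper_width: 0.146
grasp_force: 19.6
```

```bash
python3 st.py
```

```text
time_s 8.1
joint_positions [ 0.117   0.0999  1.7278  0.      1.3129 -0.8464]
eef_pos [0.547  0.1158 0.1204]
ee_rot [5.000e-04 2.991e-01 9.542e-01 2.000e-04]
force [4.2984 0.5295 2.5733]
ft_torque [ 0.1056 -0.6287 -0.0078]
grasp_force 19.5589
gripper_width 0.1462
to axis, tool mm [ 0.18 -1.16  0.42] [[-0.821, 0.571, 0.001], [0.571, 0.821, 0.0], [-0.001, 0.001, -1.0]]
```

Emit:
carry_out(
  increments=[0, 0, -8, 0, 0, -0.12, 0.1, 0, 0, -8, 0, 0, -0.12, 0.1],
)

```text
time_s: 8.35
eef_pos: [0.547, 0.1158, 0.1206]
ee_rot: [0.001, 0.162, 0.987, 0.0]
force: [3.4, 0.5, 1.8]
gripper_width: 0.147
grasp_force: 19.6
```

```bash
python3 st.py
```

```text
time_s 8.35
joint_positions [ 0.117   0.0996  1.7276  0.      1.3132 -1.1278]
eef_pos [0.547  0.1158 0.1206]
ee_rot [6.000e-04 1.623e-01 9.867e-01 2.000e-04]
force [3.4188 0.4749 1.8305]
ft_torque [ 0.134  -0.576  -0.0684]
grasp_force 19.5613
gripper_width 0.1474
to axis, tool mm [ 0.52 -1.07  0.65] [[-0.947, 0.32, 0.001], [0.32, 0.947, 0.0], [-0.001, 0.001, -1.0]]
```

Emit:
carry_out(
  increments=[0, 0, -8, 0, 0, -0.12, 0.1, 0, 0, -8, 0, 0, -0.12, 0.1],
)

```text
time_s: 8.6
eef_pos: [0.5465, 0.1158, 0.1207]
ee_rot: [-0.0, 0.023, 1.0, 0.0]
force: [2.2, -0.0, 3.0]
gripper_width: 0.147
grasp_force: 19.6
```

```bash
python3 st.py
```

```text
time_s 8.6
joint_positions [ 1.1700e-01  9.9400e-02  1.7277e+00  2.0000e-04  1.3145e+00 -1.4071e+00]
eef_pos [0.5465 0.1158 0.1207]
ee_rot [-1.000e-04  2.340e-02  9.997e-01  1.000e-04]
force [ 2.2464 -0.0044  2.9756]
ft_torque [ 0.0476 -0.4667 -0.1393]
grasp_force 19.5792
gripper_width 0.1468
to axis, tool mm [ 0.28 -0.85  0.66] [[-0.999, 0.047, -0.0], [0.047, 0.999, 0.0], [0.0, 0.0, -1.0]]
```

Emit:
carry_out(
  increments=[0, 0, -8, 0, 0, 0, 0.1, 0, 0, -8, 0, 0, 0, 0.1],
)

```text
time_s: 8.85
eef_pos: [0.5458, 0.1156, 0.1202]
ee_rot: [-0.001, -0.116, 0.993, -0.0]
force: [-0.3, -0.6, 2.9]
gripper_width: 0.146
grasp_force: 19.6
```

```bash
python3 st.py
```

```text
time_s 8.85
joint_positions [ 1.1690e-01  9.9600e-02  1.7286e+00 -2.0000e-04  1.3153e+00 -1.6864e+00]
eef_pos [0.5458 0.1156 0.1202]
ee_rot [-9.000e-04 -1.160e-01  9.932e-01 -1.000e-04]
force [-0.3206 -0.6497  2.8509]
ft_torque [-0.1373  0.1259 -0.0368]
grasp_force 19.6286
gripper_width 0.1464
to axis, tool mm [-0.29 -0.65  0.16] [[-0.973, -0.23, -0.002], [-0.23, 0.973, -0.0], [0.002, -0.0, -1.0]]
```

Emit:
carry_out(
  increments=[0, 0, -8, 0, 0, 0, 0.1, 0, 0, -8, 0, 0, 0, 0.1],
)

```text
time_s: 9.1
eef_pos: [0.5458, 0.1152, 0.1202]
ee_rot: [-0.001, -0.253, 0.967, -0.0]
force: [-3.0, -4.8, 2.7]
gripper_width: 0.153
grasp_force: 19.7
```

```bash
python3 st.py
```

```text
time_s 9.1
joint_positions [ 1.1660e-01  9.9500e-02  1.7285e+00 -9.0000e-04  1.3155e+00 -1.9655e+00]
eef_pos [0.5458 0.1152 0.1202]
ee_rot [-1.000e-03 -2.530e-01  9.675e-01 -3.000e-04]
force [-3.0255 -4.8102  2.693 ]
ft_torque [-0.7083  0.4305 -0.1395]
grasp_force 19.6677
gripper_width 0.1527
to axis, tool mm [-0.28 -0.37  0.19] [[-0.872, -0.49, -0.002], [-0.49, 0.872, -0.001], [0.002, -0.0, -1.0]]
```

Emit:
carry_out(
  increments=[0, 0, -8, 0, 0, 0, 0.1, 0, 0, -6, 0, 0, 0, 0.1, 0, 0, 0, 0, 0, 0, 0.1],
)

```text
time_s: 9.48
eef_pos: [0.5461, 0.1151, 0.1203]
ee_rot: [-0.001, -0.367, 0.93, -0.0]
force: [0.5, -4.6, 2.1]
gripper_width: 0.15
grasp_force: 19.7
```

```bash
python3 st.py
```

```text
time_s 9.475
joint_positions [ 1.1640e-01  9.9600e-02  1.7283e+00 -1.0000e-03  1.3149e+00 -2.2065e+00]
eef_pos [0.5461 0.1151 0.1203]
ee_rot [-7.000e-04 -3.674e-01  9.301e-01 -3.000e-04]
force [ 0.5151 -4.6458  2.0818]
ft_torque [-0.7245 -0.0816  0.0463]
grasp_force 19.7015
gripper_width 0.1501
to axis, tool mm [-0.01 -0.08  0.3 ] [[-0.73, -0.683, -0.001], [-0.683, 0.73, -0.001], [0.002, -0.0, -1.0]]
```

Emit:
carry_out(
  increments=[0, 0, 0, 0, 0, 0, 0.3, 0, 0, 0, 0, 0, 0, 0.5, 0, 0, 0, 0, 0, 0, 0.5],
)

```text
time_s: 9.85
eef_pos: [0.5463, 0.116, 0.1203]
ee_rot: [-0.0, -0.369, 0.929, 0.0]
force: [0.3, -0.3, -0.4]
gripper_width: 0.5
grasp_force: 0.0
```

```bash
python3 st.py
python3 - <<'E'
from workcell import imaging
import cv2,numpy as np
a=imaging.capture("side")["pixels"][185:235,245:305]
cv2.imwrite("pics/c4.png",cv2.resize(a,(600,500),interpolation=cv2.INTER_CUBIC))
E
```

```text
time_s 9.85
joint_positions [ 1.1720e-01  9.9800e-02  1.7281e+00  3.0000e-04  1.3143e+00 -2.2104e+00]
eef_pos [0.5463 0.116  0.1203]
ee_rot [-3.000e-04 -3.694e-01  9.293e-01  2.000e-04]
force [ 0.266  -0.2847 -0.3611]
ft_torque [-0.0689  0.0036  0.0202]
grasp_force 0.0
gripper_width 0.5004
to axis, tool mm [ 0.71 -0.65  0.28] [[-0.727, -0.687, -0.001], [-0.687, 0.727, 0.0], [0.0, 0.001, -1.0]]
```

View pics/c4.png

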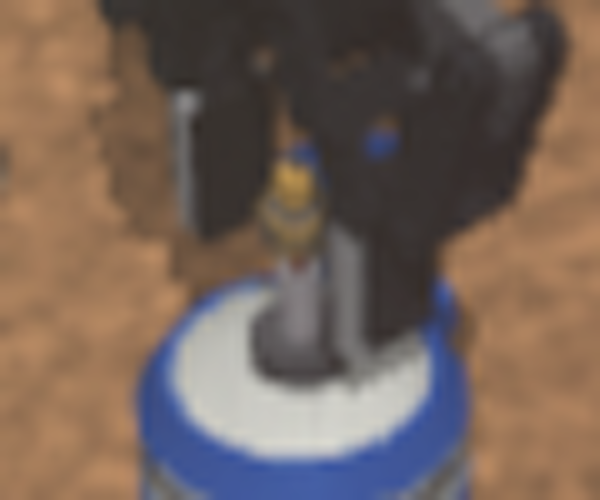

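The nut sits right under the tip at about (292,225) with the pin showing below it, so it is at or near the end. I'll regrip and turn again to confirm the stop before pressing.

Emit:
carry_out(
  increments=[0, 0, 0, 0, -1.3, 0, 0.5, 0, 0, 10, 0, 0, 0, 0.5, 0, 0, 10, 0, 0, 0, 0.5, 0, 0, 10, 0, 0, 0, 0.5, 0, 0, 10, 0, 0, 0, 0.5],
)

```text
time_s: 10.52
eef_pos: [0.5475, 0.1148, 0.1206]
ee_rot: [0.0, -0.027, 1.0, 0.0]
force: [-0.4, 0.4, 0.6]
gripper_width: 0.499
grasp_force: 0.0
```

Emit:
carry_out(
  increments=[0, 0, 10, 0, 0, 0, 0.3, 0, 0, 0, 0, 0, 0, 0.2, 0, 0, 0, 0, 0, 0, 0.1, 0, 0, 0, 0, 0, 0, 0.1, 0, 0, 0, 0, 0, 0, 0.1],
)

```text
time_s: 11.15
eef_pos: [0.5476, 0.1155, 0.1207]
ee_rot: [0.0, 0.056, 0.998, 0.001]
force: [1.1, 5.5, 0.4]
gripper_width: 0.146
grasp_force: 19.5
```

```bash
python3 st.py
```

```text
time_s 11.15
joint_positions [ 1.1560e-01  1.0130e-01  1.7256e+00  1.0000e-03  1.3141e+00 -1.3430e+00]
eef_pos [0.5476 0.1155 0.1207]
ee_rot [2.000e-04 5.620e-02 9.984e-01 5.000e-04]
force [1.0882 5.5408 0.4439]
ft_torque [ 0.8629 -0.1043 -0.0052]
grasp_force 19.5269
gripper_width 0.1462
to axis, tool mm [ 1.32 -0.66  0.72] [[-0.994, 0.112, 0.0], [0.112, 0.994, 0.001], [-0.0, 0.001, -1.0]]
```

Emit:
carry_out(
  increments=[0, 0, -4, 0, 0, 0, 0.1, 0, 0, -4, 0, 0, 0, 0.1],
)

```text
time_s: 11.4
eef_pos: [0.548, 0.1156, 0.1209]
ee_rot: [0.001, -0.015, 1.0, 0.001]
force: [0.3, 5.9, -1.5]
gripper_width: 0.151
grasp_force: 19.5
```

```bash
python3 st.py
```

```text
time_s 11.4
joint_positions [ 1.1570e-01  1.0120e-01  1.7254e+00  1.1000e-03  1.3135e+00 -1.4847e+00]
eef_pos [0.548  0.1156 0.1209]
ee_rot [ 7.000e-04 -1.470e-02  9.999e-01  6.000e-04]
force [ 0.2585  5.914  -1.4523]
ft_torque [ 0.8739 -0.2991 -0.1608]
grasp_force 19.4745
gripper_width 0.1515
to axis, tool mm [ 1.78 -0.54  0.88] [[-1.0, -0.029, 0.001], [-0.029, 1.0, 0.001], [-0.001, 0.001, -1.0]]
```

Emit:
carry_out(
  increments=[0, 0, -6, 0, 0, 0, 0.1, 0, 0, -6, 0, 0, 0, 0.1],
)

```text
time_s: 11.65
eef_pos: [0.5484, 0.1158, 0.1209]
ee_rot: [0.001, -0.12, 0.993, 0.001]
force: [4.7, 8.0, -1.6]
gripper_width: 0.148
grasp_force: 19.5
```

```bash
python3 st.py
```

```text
time_s 11.65
joint_positions [ 1.1570e-01  1.0140e-01  1.7251e+00  1.6000e-03  1.3126e+00 -1.6955e+00]
eef_pos [0.5484 0.1158 0.1209]
ee_rot [ 1.200e-03 -1.197e-01  9.928e-01  7.000e-04]
force [ 4.6521  8.0167 -1.5564]
ft_torque [ 1.1821 -0.7655 -0.017 ]
grasp_force 19.526
gripper_width 0.1482
to axis, tool mm [ 2.31 -0.3   0.94] [[-0.971, -0.238, 0.002], [-0.238, 0.971, 0.002], [-0.003, 0.001, -1.0]]
```

Emit:
carry_out(
  increments=[0, 0, -8, 0, 0, 0, 0.1, 0, 0, -8, 0, 0, 0, 0.1],
)

```text
time_s: 11.9
eef_pos: [0.548, 0.116, 0.121]
ee_rot: [0.001, -0.257, 0.966, 0.001]
force: [0.2, 7.1, -0.3]
gripper_width: 0.148
grasp_force: 19.6
```

```bash
python3 st.py
```

```text
time_s 11.9
joint_positions [ 1.1600e-01  1.0130e-01  1.7252e+00  1.8000e-03  1.3134e+00 -1.9758e+00]
eef_pos [0.548 0.116 0.121]
ee_rot [ 1.000e-03 -2.573e-01  9.663e-01  7.000e-04]
force [ 0.1553  7.0761 -0.3437]
ft_torque [1.0472 0.0721 0.0569]
grasp_force 19.5582
gripper_width 0.1484
to axis, tool mm [2.11 0.01 0.95] [[-0.868, -0.497, 0.002], [-0.497, 0.868, 0.002], [-0.002, 0.001, -1.0]]
```

Turning further gives no rise and no push on the pin (Fz is about 0), so the nut is at its end stop. I'll release, go above the tip and shut the fingers.

Emit:
carry_out(
  increments=[0, 0, 0, 0, 0, 0, 0.4, 0, 0, 0, 0, 0, 0, 0.5, 0, 0, 0, 0, 1, -20, 0.5, 0, 0, 0, 0, 0, -25, 0.5, 0, 0, 0, 0, 0, -5, 0.2],
)

```text
time_s: 12.52
eef_pos: [0.5487, 0.1158, 0.1741]
ee_rot: [0.003, -0.254, 0.967, -0.0]
force: [-0.1, 0.1, 0.3]
gripper_width: 0.299
grasp_force: 0.0
```

Emit:
carry_out(
  increments=[0, 0, 0, 0, 0, 0, 0, 0, 0, 0, 0, 0, 0, 0, 0, 0, 0, 0, 0, 0, 0, 0, 0, 0, 0, 0, 0, 0],
)

```text
time_s: 13.02
eef_pos: [0.5466, 0.1157, 0.1699]
ee_rot: [-0.001, -0.254, 0.967, 0.0]
force: [-0.8, 0.0, 0.1]
gripper_width: -0.002
grasp_force: 0.0
```

```bash
python3 st.py
python3 - <<'E'
from workcell import imaging
import cv2,numpy as np
a=imaging.capture("side")["pixels"][165:235,240:310]
cv2.imwrite("pics/c5.png",cv2.resize(a,(560,560),interpolation=cv2.INTER_CUBIC))
E
```

```text
time_s 13.025
joint_positions [ 0.1167  0.0571  1.6792  0.      1.4065 -1.9675]
eef_pos [0.5466 0.1157 0.1699]
ee_rot [-6.000e-04 -2.539e-01  9.672e-01  1.000e-04]
force [-0.8352  0.018   0.0953]
ft_torque [ 0.0511 -0.0114 -0.0332]
grasp_force 0.0
gripper_width -0.0016
to axis, tool mm [ 0.59 -0.42 49.86] [[-0.871, -0.491, -0.001], [-0.491, 0.871, -0.0], [0.001, 0.0, -1.0]]
```

View pics/c5.png

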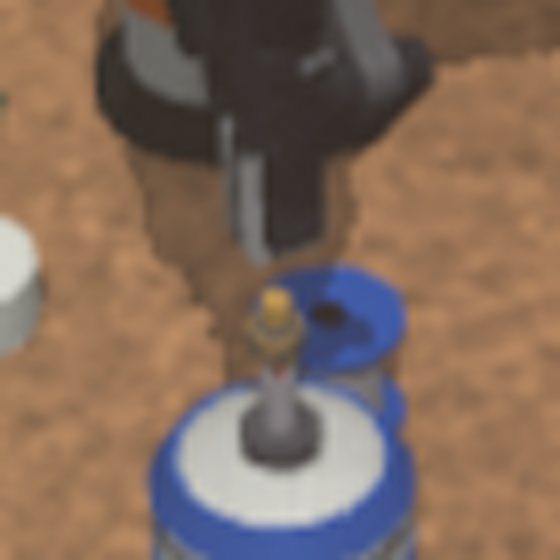

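The shut fingertips at about (275,255) are above the tip at (273,295). I'll descend and feel for contact.

Emit:
carry_out(
  increments=[0, 0, 0, 0, 0, 7, 0, 0, 0, 0, 0, 0, 5, 0, 0, 0, 0, 0, 0, 2, 0, 0, 0, 0, 0, 0, 0, 0],
)

```text
time_s: 13.58
eef_pos: [0.5468, 0.1157, 0.1562]
ee_rot: [-0.0, -0.254, 0.967, 0.0]
force: [-0.3, 0.2, 1.1]
gripper_width: -0.001
grasp_force: 0.0
```

Emit:
carry_out(
  increments=[0, 0, 0, 0, 0, 0.5, 0, 0, 0, 0, 0, 0, 0.5, 0, 0, 0, 0, 0, 0, 0, 0],
)

```text
time_s: 13.95
eef_pos: [0.547, 0.1157, 0.1557]
ee_rot: [0.0, -0.254, 0.967, 0.0]
force: [-0.2, -0.3, 1.6]
gripper_width: 0.001
grasp_force: 0.0
```

Emit:
carry_out(
  increments=[0, 0, 0, 0, 0, 0.5, 0, 0, 0, 0, 0, 0, 0.5, 0, 0, 0, 0, 0, 0, 0, 0],
)

```text
time_s: 14.32
eef_pos: [0.5469, 0.1157, 0.1545]
ee_rot: [-0.0, -0.254, 0.967, 0.0]
force: [-0.9, 0.3, 0.0]
gripper_width: -0.003
grasp_force: 0.0
```

Emit:
carry_out(
  increments=[0, 0, 0, 0, 0, 0.5, 0, 0, 0, 0, 0, 0, 0.5, 0, 0, 0, 0, 0, 0, 0, 0],
)

```text
time_s: 14.7
eef_pos: [0.5469, 0.1157, 0.1535]
ee_rot: [-0.0, -0.254, 0.967, 0.0]
force: [-0.2, -0.2, -0.2]
gripper_width: 0.0
grasp_force: 0.0
```

Emit:
carry_out(
  increments=[0, 0, 0, 0, 0, 0.5, 0, 0, 0, 0, 0, 0, 0.5, 0, 0, 0, 0, 0, 0, 0, 0],
)

```text
time_s: 15.08
eef_pos: [0.5469, 0.1157, 0.1525]
ee_rot: [-0.0, -0.254, 0.967, -0.0]
force: [0.1, 0.1, -0.0]
gripper_width: 0.001
grasp_force: 0.0
```

Emit:
carry_out(
  increments=[0, 0, 0, 0, 0, 0.5, 0, 0, 0, 0, 0, 0, 0, 0, 0, 0, 0, 0, 0, 0, 0],
)

```text
time_s: 15.45
eef_pos: [0.547, 0.1157, 0.1521]
ee_rot: [-0.0, -0.254, 0.967, -0.0]
force: [0.3, 0.3, -0.4]
gripper_width: 0.002
grasp_force: 0.0
```

Emit:
carry_out(
  increments=[0, 0, 0, 0, 0, 0.5, 0, 0, 0, 0, 0, 0, 0, 0, 0, 0, 0, 0, 0, 0, 0],
)

```text
time_s: 15.82
eef_pos: [0.547, 0.1157, 0.1517]
ee_rot: [0.0, -0.254, 0.967, -0.0]
force: [0.0, 0.2, 1.6]
gripper_width: -0.003
grasp_force: 0.9
```

Emit:
carry_out(
  increments=[0, 0, 0, 0, 0, 0.5, 0, 0, 0, 0, 0, 0, 0, 0, 0, 0, 0, 0, 0, 0, 0],
)

```text
time_s: 16.2
eef_pos: [0.547, 0.1157, 0.1511]
ee_rot: [0.0, -0.254, 0.967, -0.0]
force: [-0.0, -0.9, 1.9]
gripper_width: 0.002
grasp_force: 1.1
```

Emit:
carry_out(
  increments=[0, 0, 0, 0, 0, 0.5, 0, 0, 0, 0, 0, 0, 0, 0, 0, 0, 0, 0, 0, 0, 0],
)

```text
time_s: 16.58
eef_pos: [0.547, 0.1157, 0.1506]
ee_rot: [0.0, -0.254, 0.967, -0.0]
force: [-0.4, -1.3, 2.0]
gripper_width: -0.001
grasp_force: 1.2
```

Contact is at about z = 0.1518. I'll press on about 3 mm more, watching the force.

Emit:
carry_out(
  increments=[0, 0, 0, 0, 0, 0.5, 0, 0, 0, 0, 0, 0, 0.5, 0, 0, 0, 0, 0, 0, 0, 0],
)

```text
time_s: 16.95
eef_pos: [0.547, 0.1157, 0.1496]
ee_rot: [0.0, -0.254, 0.967, -0.0]
force: [-1.3, -0.2, 2.1]
gripper_width: 0.001
grasp_force: 1.5
```

Emit:
carry_out(
  increments=[0, 0, 0, 0, 0, 0.5, 0, 0, 0, 0, 0, 0, 0, 0, 0, 0, 0, 0, 0, 0, 0],
)

```text
time_s: 17.32
eef_pos: [0.547, 0.1157, 0.1491]
ee_rot: [0.0, -0.254, 0.967, 0.0]
force: [-1.0, 0.3, 2.6]
gripper_width: 0.001
grasp_force: 1.7
```

Emit:
carry_out(
  increments=[0, 0, 0, 0, 0, 0.5, 0, 0, 0, 0, 0, 0, 0, 0, 0, 0, 0, 0, 0, 0, 0],
)

```text
time_s: 17.7
eef_pos: [0.547, 0.1157, 0.1486]
ee_rot: [0.0, -0.254, 0.967, -0.0]
force: [-0.6, -0.9, 2.9]
gripper_width: -0.003
grasp_force: 1.8
```

Emit:
carry_out(
  increments=[0, 0, 0, 0, 0, 0.3, 0, 0, 0, 0, 0, 0, 0, 0, 0, 0, 0, 0, 0, 0, 0],
)

```text
time_s: 18.08
eef_pos: [0.547, 0.1157, 0.1484]
ee_rot: [0.0, -0.254, 0.967, -0.0]
force: [-0.5, 0.6, 5.5]
gripper_width: -0.001
grasp_force: 2.5
```

The force jumped to 5.5 N at about 3.4 mm, so the tip is fully down. I'll hold it there.

Emit:
carry_out(
  increments=[0, 0, 0, 0, 0, 0, 0, 0, 0, 0, 0, 0, 0, 0, 0, 0, 0, 0, 0, 0, 0, 0, 0, 0, 0, 0, 0, 0, 0, 0, 0, 0, 0, 0, 0],
)

```text
time_s: 18.7
eef_pos: [0.547, 0.1157, 0.1484]
ee_rot: [0.0, -0.254, 0.967, -0.0]
force: [-1.5, -0.2, 4.9]
gripper_width: 0.0
grasp_force: 2.5
```

Emit:
carry_out(
  increments=[0, 0, 0, 0, 0, 0, 0, 0, 0, 0, 0, 0, 0, 0, 0, 0, 0, 0, 0, 0, 0, 0, 0, 0, 0, 0, 0, 0, 0, 0, 0, 0, 0, 0, 0],
)

```text
time_s: 19.32
eef_pos: [0.5471, 0.1157, 0.1484]
ee_rot: [0.0, -0.254, 0.967, -0.0]
force: [-1.6, 0.6, 4.6]
gripper_width: 0.0
grasp_force: 2.5
```

Emit:
carry_out(
  increments=[0, 0, 0, 0, 0, 0, 0, 0, 0, 0, 0, 0, 0, 0, 0, 0, 0, 0, 0, 0, 0, 0, 0, 0, 0, 0, 0, 0, 0, 0, 0, 0, 0, 0, 0],
)

```text
time_s: 19.95
eef_pos: [0.547, 0.1157, 0.1484]
ee_rot: [0.0, -0.254, 0.967, -0.0]
force: [-1.6, -0.8, 5.2]
gripper_width: 0.001
grasp_force: 2.5
```

Emit:
carry_out(
  increments=[0, 0, 0, 0, 0, 0, 0, 0, 0, 0, 0, 0, 0, 0, 0, 0, 0, 0, 0, 0, 0, 0, 0, 0, 0, 0, 0, 0, 0, 0, 0, 0, 0, 0, 0],
)

```text
time_s: 20.58
eef_pos: [0.547, 0.1157, 0.1484]
ee_rot: [0.0, -0.254, 0.967, -0.0]
force: [0.1, 0.2, 5.3]
gripper_width: 0.0
grasp_force: 2.5
```

Held for over 2 s. Now I'll lift clear and check.

Emit:
carry_out(
  increments=[0, 0, 0, 0, 0, -2, 0, 0, 0, 0, 0, 0, -5, 0, 0, 0, 0, 0, 0, -25, 0, 0, 0, 0, 0, 0, -30, 0, 0, 0, 0, 0, 0, 0, 0],
)

```text
time_s: 21.2
eef_pos: [0.5484, 0.1159, 0.2131]
ee_rot: [0.002, -0.254, 0.967, -0.0]
force: [-0.6, -0.7, 0.4]
gripper_width: -0.001
grasp_force: 0.0
```

Emit:
carry_out(
  increments=[0, 0, 0, 0, 0, 0, 0, 0, 0, 0, 0, 0, 0, 0, 0, 0, 0, 0, 0, 0, 0],
)

```text
time_s: 21.58
eef_pos: [0.5464, 0.1156, 0.2091]
ee_rot: [-0.001, -0.254, 0.967, 0.0]
force: [0.3, -0.9, 0.2]
gripper_width: -0.005
grasp_force: 0.0
```

```bash
python3 - <<'E'
from workcell import imaging
import cv2,numpy as np
a=imaging.capture("side")["pixels"]
cv2.imwrite("pics/c6.png",np.hstack([cv2.resize(a[195:235,250:300],(500,400),interpolation=cv2.INTER_CUBIC),cv2.resize(a[160:240,200:260],(300,400))]))
E
```

```text
(no output)
```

View pics/c6.png

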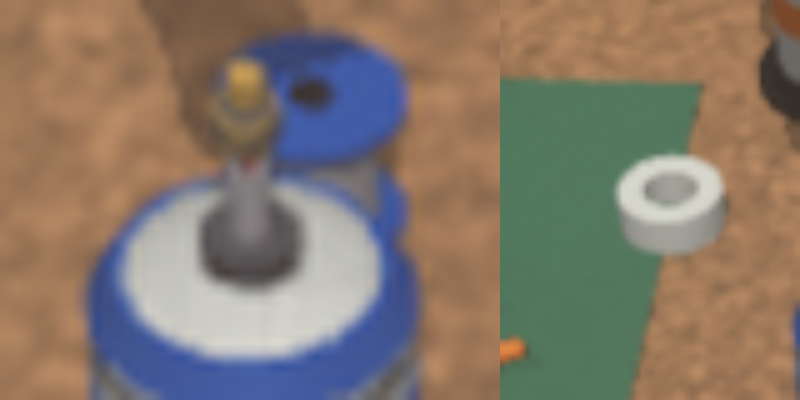

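The tip is back up, with its top at about (245,68), the same height as at the start. The nut is high on the pin, and the spool and tape are where they were.

```bash
python3 -c "
from workcell import ctrl;print(ctrl.close_job())"
```

```text
the job is handed in; nothing more can be done
None
```

I backed the blue tank's lock nut off to its end stop, held the valve tip fully down for about 2.5 s at about 5 N, let it spring back up, and handed the job in; no verdict came back.

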